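# Lay the sealed block down in its case and shut the lid

## Task

In the note-packing office, push the standing green block over so that it lies flat in its open black case, then push the case's raised lid over and down until it is fully shut. Do not pick the block up, and leave the pink block and everything else on the desk where it stands.

Things in the scene. Friction and masses are not known exactly. Their poses are not given: they have to be found in the camera images.
- case: Black open case, blue inside, fixed, 104 (x) by 262 (y) by 58 mm high, walls and floor 6 mm thick. Origin: centre of its underside, on the desk. x points away from the robot across its short side, y along its long side, z up; turned up to 0.35 rad about z. The lid's hinge line runs along the top of the long wall on the robot's side, at x = -52, z = 58 mm in this frame.
- block: Pale green rigid block, about 0.4 kg, white band, 75 (x) by 45 (y) by 155 mm (z), loose. It stands on its small end on the case's floor near the case's +y end, axes within 0.08 rad of the case's, with room to lie flat on its -y side. Origin: centre of the end face it stands on; z points up along its length while it stands.
- lid (a joint): Angle of the case's lid, rad: 0 = shut flat on the case, 1.57 = upright; starts open at 1.6 to 1.9, leaning towards the robot; stop at 2.0. Stiff hinge: the lid stays at any angle it is left at, even nearly shut, so it must be pushed all the way down (1 to 2 N at its free edge).
- lid_edge (a point): Middle of the lid's free edge, on its outer face (towards the robot when open, up when shut), 104 mm from the hinge line. The lid is a flat plate 104 by 262 by 8 mm, its underside level with the hinge line when shut: white frame, clear pane, an orange tab (10 by 45 mm) at the middle of the free edge.
- pink_block: Bystander: a pink block of the same size as the green one, standing on its small end on the desk. Origin: centre of its underside.
- torch: Bystander: black torch standing on end, 48 mm across, 125 mm high. Origin: centre of its underside.
- loupe: Bystander: dark round magnifier, 48 mm across, 42 mm high. Origin: centre of its underside.
- coin_box: Bystander: pale flat box with a pink card in it, 60 by 85 by 24 mm. Origin: centre of its underside.
- phone: Bystander: black phone lying flat, 75 by 150 by 9 mm. Origin: centre of its underside.
- stamp: Bystander: red hand stamp with a wooden grip, 55 by 34 by 64 mm high. Origin: centre of its underside.
- pen_pot: Bystander: empty grey pen pot, 76 mm across, 95 mm high. Origin: centre of its underside.
Not all that is in view belongs to the job. Leave any purple or yellow look-alike of the block alone.

How it is judged:
By the outcome, as a careful person would: the job done as asked, in the order asked, and still so for the second after the job is handed in, with the robot touching nothing.
It also fails if it takes over 45 s, if anything falls off the work surface, if the arm or the gripper's body presses on something with over 40 N, if the wrist force passes 120 N, or if a joint passes its speed limit or range.

## Robot

A 7-joint arm with a two-finger parallel gripper is mounted at the origin on the work surface. World frame = base frame: x ahead of the robot, y to its left, z up, the work surface at z = 0. Lengths are in m, angles in rad, forces in N, time in s.
With the tool pointing down it reaches from about 0.4 to 0.925 m from the base axis. Payload 4.1 kg.
Tool frame: the origin (TCP) lies between the finger pads; the fingertips stand 8 mm ahead of it and the grasp point (between the pads) lies 11 mm behind it; z points along the fingers, y is the direction in which the jaws open and shut (so a half turn about z gives the same grasp; the last joint's range is limited). The gripper opens to 85 mm and grips with 20 to 120 N. Pads are 22 mm wide; open, the fingers measure 114 mm over their backs; the gripper's body (76 mm by 85 mm) begins 54 mm behind the grasp point. The pads swing forward as they close: fully open they stand 13 mm farther back than shut.
Start: joints at [-1.225, 0.398, 0.045, 1.537, -0.019, 1.207, -0.051], TCP at [0.28, 0.587, 0.239] pointing down, gripper open.
Joint ranges: [-2.82, 2.82], [-0.49, 2.23], [-1.37, 1.46], [0, 2.46], [-1.36, 4.5], [0.23, 2], [-2.94, 2.94]. Speed limits (rad/s): [2.57, 2.57, 3.14, 3.14, 3.14, 3.14, 3.14].

## Interface

Orientations are given as [roll, pitch, yaw] about the fixed x, y, z axes, in that order (R = Rz(yaw) Ry(pitch) Rx(roll)).
In Python, from plant import bot gives the robot as it stands.
- The arm moves only by the tool carry_out, never from a script. Its argument "motion" is a list of rows, each a list of 3 entries, a list of its own where there are three numbers: the shift along the world's x, y, z in units of 40 mm (1.0 is 40 mm), then the turn, a rotation vector about the world's x, y, z in degrees, then the opening, from 0 (shut) to 1 (fully open). In form: [[[tx, ty, tz], [ax, ay, az], gripper], ...]. A call has 1 to 10 rows; each row is the pose to reach, as a shift and turn from the pose measured when the call began; what a row does not reach only later rows make up. A row lasts 1/8 s, in which the tool goes at most 62.5 mm and 10.7 degrees, less where a joint would pass 70% of its speed; a pose out of reach is approached as far as the arm can. A call with a gripper value outside its range is refused whole. The fingers move at their own pace and stop on an object; "squeeze" is the grip in N (left out, the last holds). Time passes only in rows, so rows that repeat a pose let the fingers close. It gives the time, the measured TCP pose, the force and the opening at its end, in the units of the state.
- bot.get_state(): the state, without advancing time (a new reading comes with each control period).
- bot.get_image(name): name is "side" or "top"; returns the picture (480x640x3 uint8, blue, green, red); there is no depth.
- bot.camera_model(name): a dict with "fx", "fy", "cx", "cy" (pixels), "extrinsics" (4x4, takes a point from camera to world coordinates). Camera axes: x right, y down, z forward; pixel columns grow to the right and rows downward; lengths in m; the calibration is good to about 2 mm. A picture is of the moment at which its call begins. camera_model takes no time and is no camera call.
- bot.sign_off(): hands the job in, once; it reports no verdict.
Trained networks look in the newest picture that a camera, given by its name, has taken for a name from the list of things; names that differ only in an ending like _2 or _b are one class to them, and where a whole thing is asked for, a point or a joint stands for the part that bears it (a point fixed in the world has none). Each returns a list of dicts, best first, with "score" (0 to 1); they miss things now and then, are a little off and sometimes report something else, mostly with a low value. They report only what shows in the picture. A call takes as long as a camera call. They do not tell look-alikes from the thing itself.
- bot.search_frame(camera, label): "rect" ([left, top, width, height] in pixels, round what is visible of it).
- bot.spot_point(camera, label): "centre" ([column, row] in pixels: a listed point, or the origin of a listed thing).
The state is a dict: "t": time; "qpos": joint angles; "dq": joint speeds; "joint_torque": joint torques, N m; "eef_pos": TCP position; "tool_rot": TCP orientation; "force": force on the tool from outside, world axes, zero at the start; "moment": the same for the moment, N m; "width": finger opening in m.
Only numpy, scipy, OpenCV 4.12 (cv2) and the standard library are available. Lean on these libraries where they do the work, as an engineer would, in place of code of your own. Each camera call takes 0.05 s, during which the arm holds its last target. There are 200 camera calls.

## Working session

There is one attempt and no reset: what is moved stays moved. The work goes in short steps, Python scripts to look and compute and a tool call to move; the robot and the scene stay as the last step left them, time stands still between calls to the robot, and variables do not carry over. Pictures are saved under pics/ and viewed, about 8 in all and at most 12, crops included, and the job is handed in when it is done.

Besides the shell and the picture viewer there is one more tool, called as name(argument=value, ...) on one line, values as JSON. carry_out: Moves the arm, as the interface text tells. Its arguments: {"type":"object","properties":{"motion":{"type":"array"},"squeeze":{"type":"number"}},"required":["motion"]}

```bash
ls; mkdir -p pics; python3 - <<'E'
from plant import bot
import cv2,numpy as np
s=bot.get_state();print(s['t'],s['eef_pos'],s['tool_rot'],s['width'],s['force'])
for c in('side','top'):
    cv2.imwrite(f'pics/{c}0.png',bot.get_image(c))
    m=bot.camera_model(c);print(c,m['fx'],m['fy'],m['cx'],m['cy'],np.round(m['extrinsics'],4).tolist())
    for l in('case','block','lid','lid_edge','pink_block'):
        print(l,[(r['score'],np.round(r['rect']).tolist()) for r in bot.search_frame(c,l)][:3],[(r['score'],np.round(r['centre'],1).tolist()) for r in bot.spot_point(c,l)][:3])
E
```

```text
pics
0.0 [0.27939496 0.5861718  0.23824341] [-3.13957720e+00  1.75044972e-04  2.69691931e+00] 0.0857237554927313 [ 0.6904201  -0.3366836  -1.00854661]
side 544.935936119408 544.935936119408 314.2193285112999 238.9263133507862 [[0.8703, -0.3777, 0.316, 0.112], [-0.4924, -0.6549, 0.5733, -0.7988], [-0.0096, -0.6546, -0.7559, 1.1237], [0.0, 0.0, 0.0, 1.0]]
case [(0.63, [265.0, 207.0, 107.0, 96.0])] [(0.73, [320.0, 269.2])]
block [(0.95, [281.0, 197.0, 34.0, 42.0]), (0.91, [223.0, 233.0, 37.0, 62.0]), (0.77, [256.0, 161.0, 32.0, 59.0])] [(0.83, [273.5, 212.9]), (0.75, [296.2, 248.6])]Traceback (most recent call last):
  File "<stdin>", line 8, in <module>
ValueError: it knows: block, case, coin_box, lid_edge, loupe, pen_pot, phone, pink_block, stamp, torch
```

```bash
python3 - <<'E'
from plant import bot
import cv2,numpy as np
print(bot.get_state()['t'])
for c in('side','top'):
    im=bot.get_image(c);cv2.imwrite(f'pics/{c}0.png',im)
    m=bot.camera_model(c);print(c,m['fx'],m['fy'],m['cx'],m['cy'],np.round(m['extrinsics'],4).tolist())
    for l in('case','block','lid_edge','pink_block'):
        print(l,[(r['score'],np.round(r['rect']).tolist()) for r in bot.search_frame(c,l)][:3],[(r['score'],np.round(r['centre'],1).tolist()) for r in bot.spot_point(c,l)][:3])
print(bot.get_state()['t'])
E
```

```text
0.3
side 544.935936119408 544.935936119408 314.2193285112999 238.9263133507862 [[0.8703, -0.3777, 0.316, 0.112], [-0.4924, -0.6549, 0.5733, -0.7988], [-0.0096, -0.6546, -0.7559, 1.1237], [0.0, 0.0, 0.0, 1.0]]
case [(0.82, [266.0, 208.0, 104.0, 97.0])] [(0.95, [318.7, 266.5]), (0.67, [378.9, 397.0])]
block [(0.69, [256.0, 161.0, 31.0, 58.0]), (0.66, [281.0, 195.0, 36.0, 46.0]), (0.65, [222.0, 234.0, 39.0, 64.0])] [(0.81, [276.8, 214.4]), (0.65, [242.8, 286.7]), (0.63, [296.9, 248.1])]
lid_edge [(0.69, [265.0, 209.0, 78.0, 84.0])] [(0.74, [298.1, 234.4]), (0.58, [379.9, 399.5])]
pink_block [(0.55, [203.0, 132.0, 33.0, 57.0])] [(0.76, [222.1, 178.3])]
top 564.5369066784715 564.5369066784715 324.4682243126719 246.19689419030493 [[0.0162, -0.998, 0.0605, 0.4834], [-0.9999, -0.0161, 0.0023, 0.0061], [-0.0014, -0.0605, -0.9982, 1.2305], [0.0, 0.0, 0.0, 1.0]]
case [(0.82, [278.0, 213.0, 140.0, 83.0]), (0.24, [501.0, 212.0, 26.0, 28.0])] [(0.87, [342.2, 250.8]), (0.23, [402.3, 158.7])]
block [(0.97, [305.0, 323.0, 36.0, 51.0]), (0.73, [209.0, 234.0, 47.0, 47.0]), (0.65, [286.0, 233.0, 33.0, 47.0])] [(0.89, [302.9, 258.1]), (0.75, [239.3, 260.3]), (0.56, [323.3, 341.8])]
lid_edge [(0.87, [286.0, 262.0, 132.0, 34.0])] [(0.71, [352.9, 282.3]), (0.52, [345.4, 251.0])]
pink_block [(0.93, [105.0, 266.0, 52.0, 47.0])] [(0.91, [144.0, 287.3])]
1.2
```

View pics/side0.png

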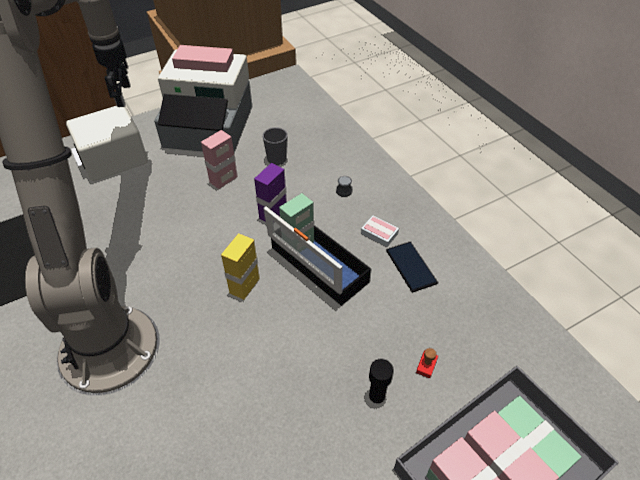

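View pics/top0.png

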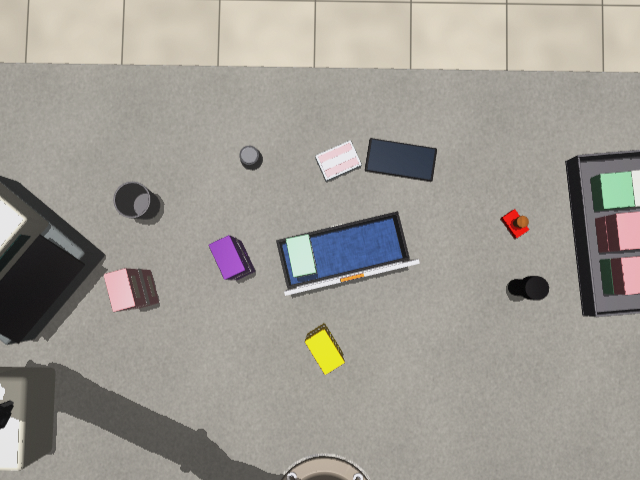

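```bash
cat > h.py <<'E'
import numpy as np,cv2
from plant import bot
def cam(c):
    m=bot.camera_model(c);K=np.array([[m['fx'],0,m['cx']],[0,m['fy'],m['cy']],[0,0,1]]);return K,np.array(m['extrinsics'])
def proj(c,P):
    K,E=cam(c);q=(np.atleast_2d(P)-E[:3,3])@E[:3,:3]@K.T;return q[:,:2]/q[:,2:]
def ray(c,uv,z):
    K,E=cam(c);d=E[:3,:3]@np.linalg.solve(K,[*uv,1]);return E[:3,3]+d*(z-E[2,3])/d[2]
def Rz(a):return np.array([[np.cos(a),-np.sin(a),0],[np.sin(a),np.cos(a),0],[0,0,1]])
def case(p,L):  # p=(x,y,yaw), local points -> world
    return np.atleast_2d(L)@Rz(p[2]).T+[p[0],p[1],0]
def lid(th,w,y,t=0): # w from hinge, t thickness outward
    return [-.052+w*np.cos(th)-t*np.sin(th),y,.058+w*np.sin(th)+t*np.cos(th)]
def box(c,s):
    return np.array([[c[0]+a*s[0]/2,c[1]+b*s[1]/2,c[2]+k*s[2]] for k in(0,1) for a,b in((-1,-1),(1,-1),(1,1),(-1,1))])
E
python3 - <<'E'
from h import *
for c,uv,z in(('top',(342.2,250.8),0),('side',(318.7,266.5),0),('top',(302.9,258.1),.006),('side',(296.9,248.1),.006),('top',(144,287.3),0),('side',(222.1,178.3),0),('top',(239.3,260.3),0),('side',(276.8,214.4),0),('top',(323.3,341.8),0),('side',(242.8,286.7),0)):print(c,uv,ray(c,uv,z).round(3))
for n,uv in(('far+y',(277.5,240)),('far-y',(398,213)),('near-y',(409.5,257))):print(n,ray('top',uv,.058).round(4))
for n,uv in(('tab',(352,277)),('l',(286,293)),('r',(418,263))):print(n,ray('top',uv,.16).round(4))
a=cv2.imread('pics/top0.png')[190:390,200:440];b=cv2.imread('pics/side0.png')[150:310,215:385]
o=np.zeros((600,800,3),np.uint8);o[:, :]=0
A=cv2.resize(a,None,fx=2.5,fy=2.5,interpolation=2) # 600x500
cv2.imwrite('pics/c0.png',cv2.resize(a,None,fx=3,fy=3,interpolation=2));cv2.imwrite('pics/c1.png',cv2.resize(b,None,fx=3.5,fy=3.5,interpolation=2))
E
```

```text
top (342.2, 250.8) [ 0.548 -0.03   0.   ]
side (318.7, 266.5) [ 0.545 -0.035  0.   ]
top (302.9, 258.1) [0.531 0.055 0.006]
side (296.9, 248.1) [0.523 0.044 0.006]
top (144, 287.3) [0.462 0.4   0.   ]
side (222.1, 178.3) [0.46  0.404 0.   ]
top (239.3, 260.3) [0.524 0.194 0.   ]
side (276.8, 214.4) [0.535 0.187 0.   ]
top (323.3, 341.8) [0.351 0.008 0.   ]
side (242.8, 286.7) [0.346 0.004 0.   ]
far+y [0.5658 0.1068 0.058 ]
far-y [ 0.6263 -0.1436  0.058 ]
near-y [ 0.5348 -0.1682  0.058 ]
tab [ 0.4906 -0.0445  0.16  ]
l [0.4584 0.0799 0.16  ]
r [ 0.5192 -0.1692  0.16  ]
```

View pics/c0.png

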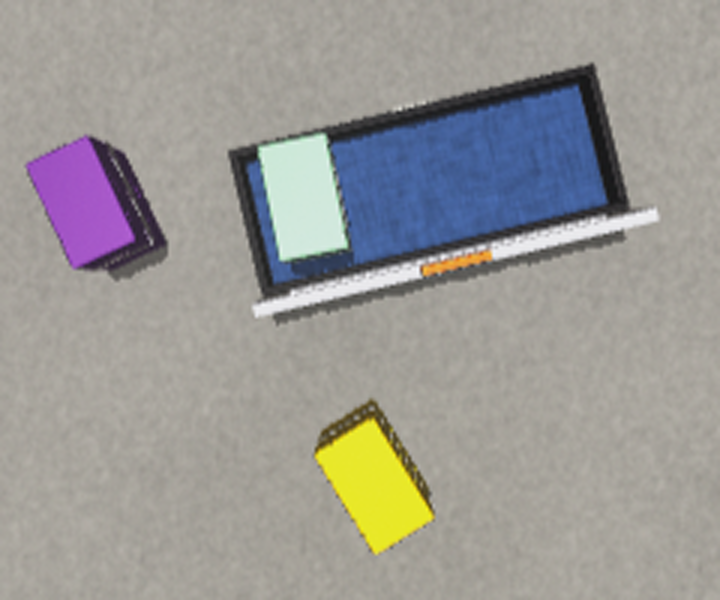

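View pics/c1.png

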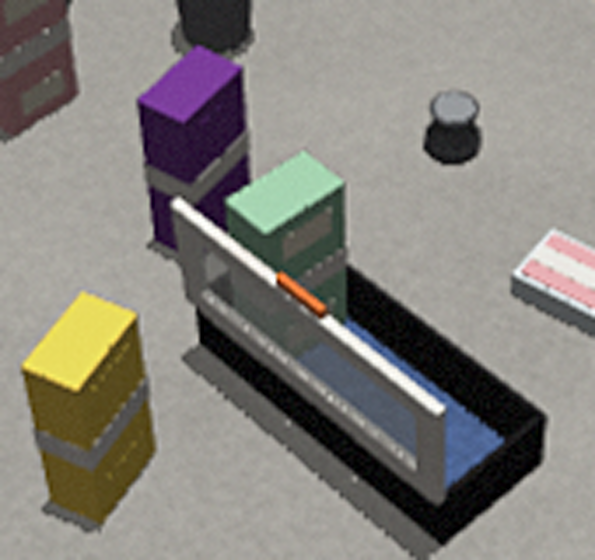

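```bash
cat > fit.py <<'E'
from h import *
from scipy.optimize import least_squares
T=lambda *p:(np.array(p)/3+[200,190]);S=lambda *p:(np.array(p)/3.5+[215,150])
C=[(T(231,151),[.052,.131,.058],'top'),(T(595,66),[.052,-.131,.058],'top'),(T(627,211),[-.052,-.131,.058],'top'),
(S(545,417),[.052,-.131,.058],'side'),(S(440,545),[-.052,-.131,0],'side'),(S(545,462),[.052,-.131,0],'side')]
def f(v):
    p=v[:3];th=v[3];r=[]
    for uv,L,c in C:r+=list(proj(c,case(p,L))[0]-uv)
    for uv,c,y,t in((T(253,313),'top',.131,.004),(T(658,213),'top',-.131,.004),(T(456,264),'top',0,.004),(S(175,201),'side',.131,.004),(S(442,410),'side',-.131,.004),(S(302,293),'side',0,.004)):
        r+=list(proj(c,case(p,lid(th,.104,y,t)))[0]-uv)
    b=v[4:7];L=box((0,0,.006),(.075,.045,.155))[4:]  # -- +- ++ -+
    for c,P in(('top',[T(350,250),T(327,132),T(257,147),T(279,263)]),('side',[S(267,230),S(345,183),S(307,152),S(228,201)])):
        r+=list((proj(c,case(b,L))-P).ravel())
    return np.array(r)
s=least_squares(f,[.55,-.03,.237,1.7,.53,.05,.2]);v=s.x
if __name__=='__main__':
    print(v.round(4));print(f(v).reshape(-1,2).round(1).tolist())
    print('block in case',(Rz(v[2]).T@np.array([v[4]-v[0],v[5]-v[1],0])).round(4),v[6]-v[2])
    for n,pts,c in(('purple',[T(91,136),T(27,165),T(75,268),T(135,245)],'top'),('yellow',[T(374,417),T(315,455),T(376,554),T(434,517)],'top')):
        print(n,np.array([ray(c,q,.155)[:2] for q in pts]).round(3).tolist())
E
python3 fit.py
```

```text
[ 0.5472 -0.0301  0.2515  1.5923  0.5304  0.0518  0.2095]
[[-0.9, 0.0], [-0.1, -0.9], [1.3, -0.8], [-0.2, -0.6], [-0.3, 0.6], [-1.8, 0.5], [0.3, -1.2], [0.0, -0.3], [0.1, -1.1], [-0.9, -0.3], [-0.9, 0.2], [-0.9, 2.1], [0.3, -1.0], [0.4, -0.5], [0.5, -0.9], [0.6, -0.8], [-1.3, 1.2], [-0.3, -0.1], [-1.3, -0.7], [-1.8, -0.4]]
block in case [0.0041 0.0835 0.    ] -0.042044854400137804
purple [[0.566, 0.189], [0.547, 0.229], [0.482, 0.197], [0.498, 0.159]]
yellow [[0.392, 0.006], [0.367, 0.042], [0.306, 0.003], [0.33, -0.033]]
```

carry_out(motion=[[[0.59,-1.19,0],[0,0,4],0],[[1.18,-2.38,0],[0,0,8],0],[[1.77,-3.57,0],[0,0,12],0],[[2.36,-4.76,0],[0,0,16],0],[[2.95,-5.95,0],[0,0,20],0],[[3.54,-7.14,0],[0,0,24],0],[[4.13,-8.33,0],[0,0,28],0],[[4.72,-9.5,0],[0,0,32],0],[[5.3,-10.7,0],[0,0,36],0],[[5.9,-11.9,0],[0,0,40],0]])

```text
t: 2.45
eef_pos: [0.5163, 0.1093, 0.2397]
tool_rot: [3.141, 0.001, -2.886]
force: [0.7, 0.1, 0.5]
width: -0.0001
```

carry_out(motion=[[[0,0,-0.8],[0,0,0],0],[[0,0,-1.6],[0,0,0],0],[[0,0,-2.44],[0,0,0],0],[[0,0,-2.44],[0,0,0],0],[[0.07,-0.3,-2.44],[0,0,0],0],[[0.12,-0.5,-2.44],[0,0,0],0],[[0.16,-0.7,-2.44],[0,0,0],0],[[0.2,-0.9,-2.44],[0,0,0],0],[[0.23,-1.05,-2.44],[0,0,0],0],[[0.26,-1.2,-2.44],[0,0,0],0]])

```text
t: 3.7
eef_pos: [0.5267, 0.0609, 0.1421]
tool_rot: [3.141, 0.001, -2.886]
force: [0.5, 0.3, 0.5]
width: -0.0001
```

```bash
python3 - <<'E'
from h import *
im=bot.get_image('side')[130:330,190:410];cv2.imwrite('pics/p1.png',cv2.resize(im,None,fx=3,fy=3,interpolation=2))
s=bot.get_state();print(s['t'],s['eef_pos'],s['force'])
E
```

```text
3.75 [0.5268411  0.05978371 0.1420449 ] [ 0.028823  -1.1325407  0.6546351]
```

View pics/p1.png

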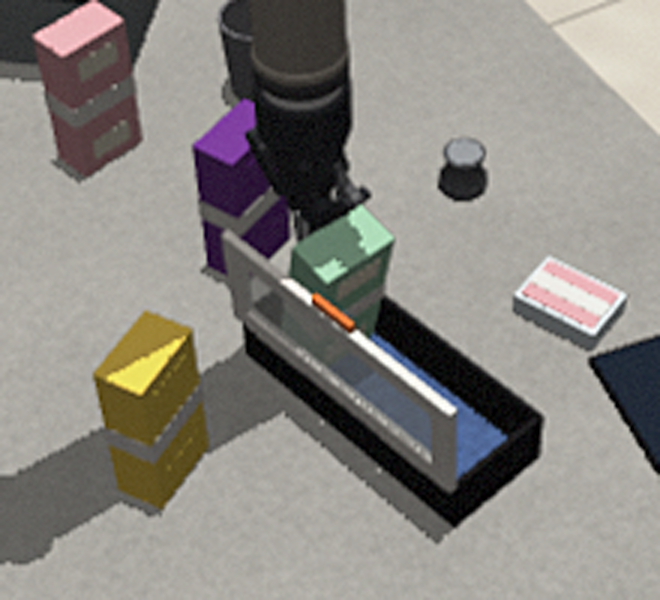

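carry_out(motion=[[[0.04,-0.15,0],[0,0,0],0],[[0.07,-0.3,0],[0,0,0],0],[[0.1,-0.45,0],[0,0,0],0],[[0.13,-0.6,0],[0,0,0],0],[[0.17,-0.75,0],[0,0,0],0],[[0.2,-0.9,0],[0,0,0],0],[[0.23,-1.05,0],[0,0,0],0],[[0.26,-1.2,0],[0,0,0],0],[[0.3,-1.35,0],[0,0,0],0],[[0.33,-1.5,0],[0,0,0],0]])

```text
t: 5.0
eef_pos: [0.5402, -0.0006, 0.1421]
tool_rot: [-3.141, 0.001, -2.887]
force: [-0.1, 0.7, 0.2]
width: -0.0002
```

```bash
python3 - <<'E'
from h import *
im=bot.get_image('side')[130:330,190:410];cv2.imwrite('pics/p2.png',cv2.resize(im,None,fx=3,fy=3,interpolation=2))
s=bot.get_state();print(s['t'],s['eef_pos'],s['force'])
E
```

```text
5.05 [ 0.54029683 -0.00173247  0.14210561] [ 0.30938643 -0.71631367  0.85539973]
```

View pics/p2.png

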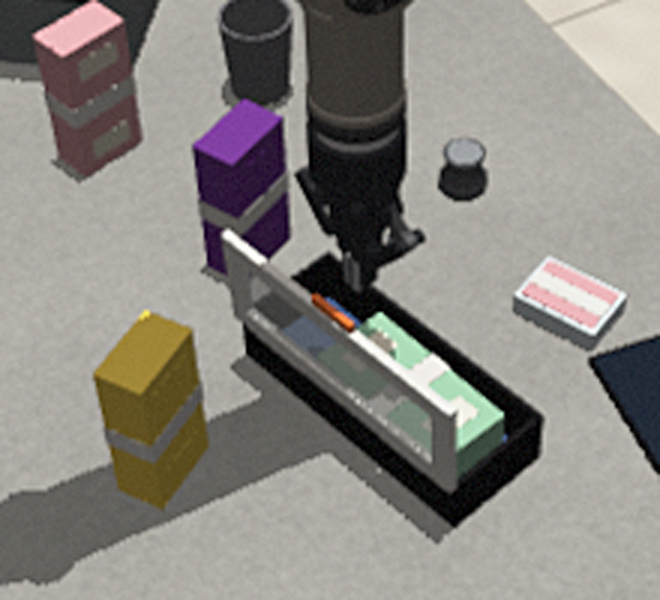

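carry_out(motion=[[[0,0,1.2],[0,0,0],0],[[0,0,2.45],[0,0,0],0],[[-0.6,-0.4,2.45],[0,0,0],0],[[-1.3,-0.85,2.45],[0,0,0],0],[[-1.93,-1.26,2.45],[0,0,0],0],[[-1.93,-1.26,2.45],[0,0,0],0]])

```text
t: 5.8
eef_pos: [0.4615, -0.0536, 0.2402]
tool_rot: [-3.141, 0.001, -2.891]
force: [1.5, 0.3, 0.1]
width: -0.0003
```

```bash
python3 - <<'E'
from h import *
im=bot.get_image('top');cv2.imwrite('pics/p3f.png',im);im=im[190:390,200:440];cv2.imwrite('pics/p3.png',cv2.resize(im,None,fx=3,fy=3,interpolation=2))
s=bot.get_state();print(s['t'],s['eef_pos'],s['force'])
E
```

```text
5.85 [ 0.46284814 -0.05248372  0.24039459] [-0.16083752 -0.27104185  0.59372089]
```

View pics/p3.png

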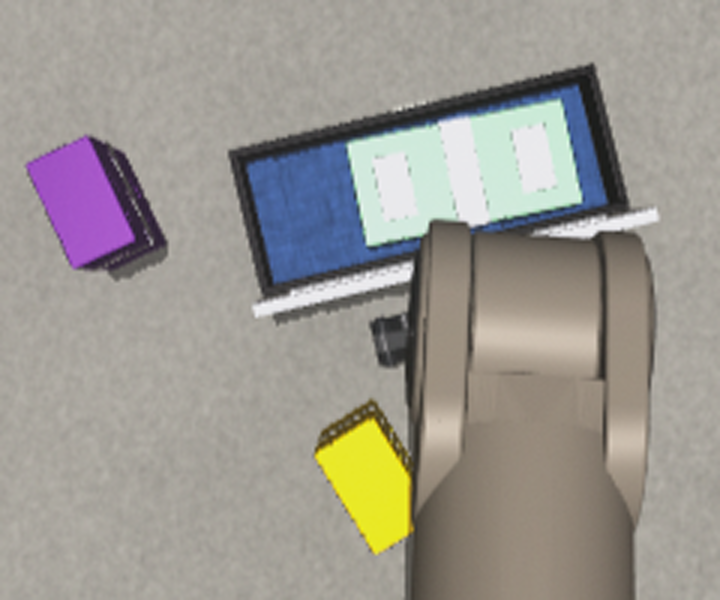

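The block lies flat: its corners are at crop pixels (348,143), (562,100), (582,204) and (368,248), about 155×75 mm at z≈51 mm. Next I'll plan the lid arc.

```bash
python3 - <<'E'
from h import *
from fit import v
p=v[:3];e=np.array([.4628,-.0525,.2404])
w=.090
for d in (95,88,80,72,64,56,48,40,32,24,16,8,0,-4):
    t=np.radians(d);L=np.array(lid(t,w,0,.008))+[-.011,0,.008]
    P=case(p,L)[0];print(d,P.round(4),((P-e)/.04).round(2))
E
```

```text
95 [ 0.4709 -0.0497  0.155 ] [ 0.2   0.07 -2.14]
88 [ 0.4815 -0.047   0.1562] [ 0.47  0.14 -2.1 ]
80 [ 0.4937 -0.0439  0.156 ] [ 0.77  0.22 -2.11]
72 [ 0.5058 -0.0408  0.1541] [ 1.07  0.29 -2.16]
64 [ 0.5175 -0.0378  0.1504] [ 1.37  0.37 -2.25]
56 [ 0.5285 -0.0349  0.1451] [ 1.64  0.44 -2.38]
48 [ 0.5388 -0.0323  0.1382] [ 1.9   0.51 -2.55]
40 [ 0.548  -0.0299  0.13  ] [ 2.13  0.56 -2.76]
32 [ 0.556  -0.0278  0.1205] [ 2.33  0.62 -3.  ]
24 [ 0.5627 -0.0261  0.1099] [ 2.5   0.66 -3.26]
16 [ 0.5679 -0.0248  0.0985] [ 2.63  0.69 -3.55]
8 [ 0.5715 -0.0239  0.0864] [ 2.72  0.72 -3.85]
0 [ 0.5734 -0.0234  0.074 ] [ 2.76  0.73 -4.16]
-4 [ 0.5737 -0.0233  0.0677] [ 2.77  0.73 -4.32]
```

carry_out(motion=[[[0,0,-1.0],[0,0,0],0],[[0,0,-2.1],[0,0,0],0],[[0,0,-2.14],[0,0,0],0],[[0.2,0.07,-2.14],[0,0,0],0],[[0.47,0.14,-2.1],[0,0,0],0],[[0.77,0.22,-2.11],[0,0,0],0],[[1.07,0.29,-2.16],[0,0,0],0],[[1.37,0.37,-2.25],[0,0,0],0],[[1.64,0.44,-2.38],[0,0,0],0],[[1.64,0.44,-2.38],[0,0,0],0]])

```text
t: 7.1
eef_pos: [0.529, -0.0344, 0.1444]
tool_rot: [-3.141, 0.001, -2.889]
force: [0.1, -0.1, 0.1]
width: 0.0006
```

```bash
python3 - <<'E'
from h import *
im=bot.get_image('side')[130:330,190:410];cv2.imwrite('pics/p4.png',cv2.resize(im,None,fx=3,fy=3,interpolation=2))
s=bot.get_state();print(s['t'],s['eef_pos'],s['force'])
E
```

```text
7.15 [ 0.52840067 -0.03473929  0.14457559] [-0.18642031  0.09865879 -0.02734047]
```

View pics/p4.png

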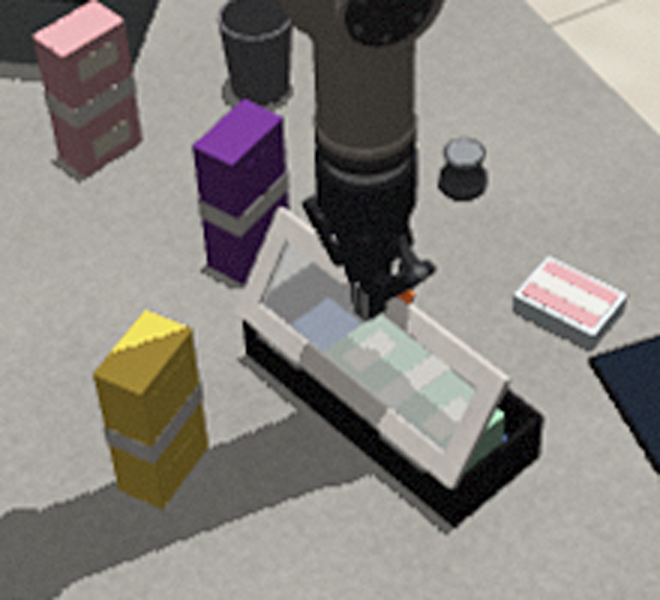

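carry_out(motion=[[[0.26,0.07,-0.16],[0,0,0],0],[[0.49,0.12,-0.37],[0,0,0],0],[[0.69,0.18,-0.61],[0,0,0],0],[[0.86,0.22,-0.87],[0,0,0],0],[[0.99,0.25,-1.16],[0,0,0],0],[[1.08,0.28,-1.46],[0,0,0],0],[[1.12,0.29,-1.68],[0,0,0],0],[[1.13,0.29,-1.8],[0,0,0],0],[[1.13,0.29,-1.85],[0,0,0],0],[[1.13,0.29,-1.85],[0,0,0],0]])

```text
t: 8.4
eef_pos: [0.573, -0.023, 0.0738]
tool_rot: [3.14, -0.0, -2.89]
force: [-8.2, 1.1, 24.1]
width: 0.0
```

carry_out(motion=[[[0,0,1],[0,0,0],0],[[0,0,2.2],[0,0,0],0],[[0,0,3.5],[0,0,0],0],[[-0.5,0.9,4.2],[0,0,0],0],[[-1.2,2.2,4.2],[0,0,0],0],[[-2,3.6,4.2],[0,0,0],0],[[-2.6,4.9,4.2],[0,0,0],0],[[-3.2,6,4.2],[0,0,0],0],[[-3.2,6,4.2],[0,0,0],0]])

```text
t: 9.52
eef_pos: [0.4423, 0.2211, 0.2415]
tool_rot: [3.138, -0.001, -2.881]
force: [0.3, -1.5, 0.1]
width: 0.0001
```

```bash
python3 - <<'E'
from h import *
from fit import v
s=bot.get_state();print(s['t'],s['eef_pos'],s['force'])
a=bot.get_image('side');b=bot.get_image('top')
for c,im in(('side',a),('top',b)):
    o=cv2.imread(f'pics/{c}0.png')
    print(c,'lid_edge',bot.spot_point(c,'lid_edge')[:2],'pred',[proj(c,case(v[:3],lid(t,.104,0,.008))).round(1).tolist() for t in(0,.1)])
A=cv2.resize(a[130:320,200:400],(400,380),interpolation=2);B=cv2.resize(b[190:380,210:410],(400,380),interpolation=2)
cv2.imwrite('pics/p5.png',np.hstack([A,B]));cv2.imwrite('pics/top5.png',b)
E
```

```text
9.525 [0.44227929 0.22108749 0.24152136] [ 0.31829193 -1.4644141   0.05187606]
side lid_edge [{'centre': [335.8, 239.1], 'score': 0.83}] pred [[[332.9, 237.8]], [[332.6, 235.4]]]
top lid_edge [{'centre': [336.7, 225.7], 'score': 0.88}] pred [[[337.3, 225.3]], [[337.6, 225.5]]]
```

View pics/p5.png

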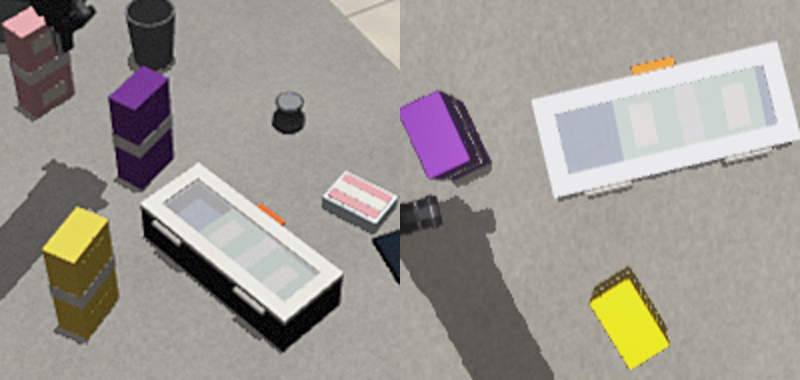

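```bash
python3 - <<'E'
from h import *
d=cv2.absdiff(cv2.imread('pics/top0.png'),cv2.imread('pics/top5.png')).max(2)>60
n,_,st,_=cv2.connectedComponentsWithStats(d.astype(np.uint8));print([x.tolist() for x in st[1:] if x[4]>25])
print(bot.sign_off())
E
```

```text
[[276, 211, 143, 87, 6478], [147, 265, 176, 205, 11833], [142, 274, 17, 35, 314], [90, 281, 61, 80, 1111], [25, 360, 119, 88, 3461], [0, 377, 26, 52, 1022], [164, 421, 8, 14, 37], [165, 430, 26, 42, 334], [290, 459, 35, 21, 432], [238, 461, 46, 19, 438]]
the job is handed in; nothing more can be done
None
```

The job is done and handed in, at about 10 s of the 45 s allowed. With the gripper shut, I pushed the green block over from its +y side. I then pushed the raised lid over along its arc from the robot's side and pressed it down.

- **Block:** before the lid was closed, the top picture showed the block flat on the case floor, at about the right size for lying on its side. It is still visible through the shut lid's pane.
- **Lid:** at the end of the press the fingertip was at z ≈ 65.8 mm (66 mm expected when shut), pushing back with 24 N. In the last top picture the free edge is within 1 px of its predicted shut position.
- **Disagreement:** the side camera's network put the lid edge about 3 px off the shut prediction, mostly sideways and slightly below it. An open lid would show above it, so I took this as detector or calibration error.
- **Other objects:** a before-and-after comparison of the top view showed large changes only at the case, the arm and its shadow. Shadow changes run next to the pink block, so that check is less clear there. I never moved near it, and it was still standing in the last side picture. The purple and yellow blocks look unmoved.

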